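# Find the rocking cap on the test manifold and seat it

### The job

One of the four grey caps on the test manifold is not seated and rocks; by eye it cannot be told from the others. Press gently on the caps near their edges until one rocks under the finger, then press that one down in its middle until it is fully home and level. Only press with the fingertips and never force anything: do not lift any cap or push one off its collar, and leave the gauge and the other things on and around the manifold where they are.

Things in the scene. Friction and masses are not known exactly. Their poses are not given: they have to be found in the camera images.
- manifold: the fixed green cast plate, 230 mm (its x) by 320 mm (its y) and 20 mm thick, that carries four brass collars in a square of 104 mm pitch, each under a grey cap. Origin: at bench height, between the four caps in x and 40 mm to +y of the middle of their square; z up.
- cap1: one of four identical loose grey PVC caps (120 g) on the manifold's brass collars; 77 mm across, 18 mm tall: 8 mm roof and a skirt reaching 10 mm lower around the collar with 3 mm play all round. Flat part of the top: 62 mm across. Origin: centre of the flat top, z up. At the start every top is level, 50 mm above the bench, seated or not
- cap2: like cap1. A seated cap rests on its collar's rim (59 mm across) and stays still when pressed on its flat top. The unseated one, any of the four, different each time, lies on a stiff plunger 15 mm across under its middle, 4 mm above its collar's rim (hidden by the skirt)
- cap3: like cap1. If it is the unseated one, a press of 2 to 6 N about 25 mm from its centre tips it about 10 degrees towards the finger, that side dropping some 3 mm before it meets the rim; let go, it lies level again. Pressing there does not seat it
- cap4: like cap1. If it is the unseated one, a press in its middle of over 12 N (15 to 20 N is sure) slowly pushes the plunger down 4 mm until the cap meets the rim and stops dead; it then stays down, its top 46 mm above the bench, 4 mm lower than the others
- gauge: steel pressure gauge with a white dial, 64 mm across and 28 mm tall, lying face up on the manifold beside the caps; origin at the centre of its underside; leave it alone
- spare_cap: small spare grey PVC end cap, 42 mm across, 26 mm tall, standing on the manifold beside the caps; it closes nothing; origin at the centre of its underside; leave it alone
- bottle: green glass sample bottle, 64 mm across, 156 mm tall, standing on the bench at the +y side of the manifold; origin at the centre of its underside; leave it alone
- anode1: bronze anode, a bar 32 mm by 124 mm (its y, lugs included), 24 mm tall, on the bench beyond the manifold; origin at the centre of its underside; leave it alone
- anode2: second anode, like anode1; leave it alone
- screwdriver: screwdriver lying on the bench on the robot's side of the manifold, about 30 mm tall; leave it alone
- wrench: wrench lying on the bench at the -y side of the manifold, less than 20 mm tall; leave it alone
There are look-alikes about, which are no part of the job. Leave any turquoise look-alike of the cap1 alone.

How it is judged (in metres and radians):
On the way:
1. the loose cap rocks under the finger: a cap tilts by more than 3.5 degrees while the fingers press it (((angle between cap1's own z axis and vertical above 0.06 rad and contact force between the fingers and cap1 above 0.3 N) or (angle between cap2's own z axis and vertical above 0.06 rad and contact force between the fingers and cap2 above 0.3 N) or (angle between cap3's own z axis and vertical above 0.06 rad and contact force between the fingers and cap3 above 0.3 N) or (angle between cap4's own z axis and vertical above 0.06 rad and contact force between the fingers and cap4 above 0.3 N))), for 0.1 s.
At the end, for the whole second after the job is handed in: one cap has gone down at least 2.8 of its 4 mm (its top less than 47.2 mm above the bench), all four caps lie level within 1.7 degrees, at rest on their collars, within 12 mm of where they began (z of any of cap1, cap2, cap3, cap4 in the frame of manifold below 0.0472 m and angle between each of cap1, cap2, cap3, cap4's own z axis and vertical below 0.03 rad and z of cap1 in the frame of manifold between 0.0445 and 0.0515 m and distance of each of cap1, cap2, cap3, cap4 from where it was at the start of the episode below 0.012 m and linear speed of each of cap1, cap2, cap3, cap4 below 0.02 m/s and z of cap2 in the frame of manifold between 0.0445 and 0.0515 m and z of cap3 in the frame of manifold between 0.0445 and 0.0515 m and z of cap4 in the frame of manifold between 0.0445 and 0.0515 m); the robot touches nothing.
It fails at once if a cap is lifted (its centre more than 8 mm above where it began) (z of any of cap1, cap2, cap3, cap4 in the frame of manifold above 0.058 m).
It fails at once if a cap is pushed off its collar (centre moved more than 15 mm) (distance of any of cap1, cap2, cap3, cap4 from where it was at the start of the episode above 0.015 m).
It fails at once if a cap is forced (pressed with more than 80 N) (contact force between the fingers and cap1 above 80 N or contact force between the fingers and cap2 above 80 N or contact force between the fingers and cap3 above 80 N or contact force between the fingers and cap4 above 80 N).
It fails at once if one of the other loose things is moved by more than 15 mm (distance of any of gauge, spare_cap, bottle, anode1, anode2, screwdriver, wrench from where it was at the start of the episode above 0.015 m).
It also fails if it takes over 48 s, if anything falls off the work surface, if the arm or the gripper's body presses on something with over 40 N, if the wrist force passes 120 N, or if a joint passes its speed limit or range.

### The arm

A 6-joint arm with a two-finger parallel gripper is mounted at the origin on the work surface. World frame = base frame: x ahead of the robot, y to its left, z up, the work surface at z = 0. Lengths are in mm, angles in degrees, forces in N, time in s.
With the tool pointing down it reaches from about 300 to 850 mm from the base axis. Payload 4.2 kg.
Tool frame: the origin (TCP) lies midway between the tips of the shut fingers; the grasp point (between the pads) lies 19 mm behind it (env.grasp_offset is the distance from the TCP to the grasp point, in mm); z points along the fingers, y is the line along which they close (so a half turn about z gives the same grasp; the last joint's range is limited). The gripper opens to 91 mm and grips with 3 to 60 N. Pads are 32 mm wide; open, the fingers measure 118 mm over their backs; the gripper's body (76 mm by 178 mm) begins 60 mm behind the grasp point.
Start: joints at [75.287, 18.312, 89.639, -0, 72.044, -1.146], TCP at [134.892, 558.97, 213.976] pointing down, gripper open.
Joint ranges: [-177.97, 177.97], [-48.28, 115.42], [12.27, 149.76], [-77.06, 257.06], [2.81, 150.46], [-146.56, 146.56]. Speed limits (degrees/s): [147.25, 147.25, 180, 180, 180, 180].

### API

Orientations are given as [roll, pitch, yaw] about the fixed x, y, z axes, in that order (R = Rz(yaw) Ry(pitch) Rx(roll)).
In Python, from workcell import env, optics gives the robot as it stands. The module is installed in compiled form; this text tells all that it offers.
- The arm moves only by the tool send_rows, never from a script. Its argument "targets" is a list that holds one entry, the list of rows, each a list of 7 numbers: the turn, a rotation vector about the world's x, y, z scaled (see below), then the shift along the world's x, y, z scaled (see below), then the closure, from -1 (fully open) to 1 (shut). In form: [[[rx, ry, rz, x, y, z, gripper], ...]]. A call has 1 to 12 rows; each row shifts and turns the commanded pose from where the row before left it; what a row does not reach is not made up. The controller multiplies each number of a shift by 0.2 m and each number of a turn by pi/2 rad. A row lasts 1/10 s, in which the tool goes at most 50 mm and 8.59 degrees, less where a joint would pass 70% of its speed; a pose out of reach is approached as far as the arm can. A call with a number of a shift or a turn outside -1 to 1 is refused whole. A call with a gripper value outside its range is refused whole. The fingers move at their own pace and stop on an object; "grip_force" is the grip in N (left out, the last holds). Time passes only in rows, so rows that do not move let the fingers close. It gives the time, the measured TCP pose, the force, the opening and the grip force at its end, in the units of the state.
- env.state(): the state, without advancing time (a new reading comes with each control period).
- optics.grab_frame(name): name is "side" or "top"; returns (picture, depth): 420x560x3 uint8, red, green, blue; 420x560 float32, mm along the optical axis (not along the pixel's ray), 0 where there is no reading.
- optics.camera_info(name): a dict with "camera_matrix" (3x3 intrinsics, pixels), "R" (3x3) and "t" (3): a world point X has camera coordinates R X + t. Camera axes: x right, y down, z forward; pixel columns grow to the right and rows downward; lengths in mm; the calibration is good to about 2 mm. A picture is of the moment at which its call begins. camera_info takes no time and is no camera call.
- env.job_done(): hands the job in; it is judged then, once.
Trained networks look in the newest picture that a camera, given by its name, has taken for a name from the list of things; names that differ only in an ending like _2 or _b are one class to them, and where a whole thing is asked for, a point or a joint stands for the part that bears it (a point fixed in the world has none). Each returns a list of dicts, best first, with "conf" (0 to 1); they miss things now and then, are a little off and sometimes report something else, mostly with a low value. They report only what shows in the picture. A call takes as long as a camera call. They do not tell look-alikes from the thing itself.
- optics.silhouettes(camera, name): "mask" (420x560 bool, what is visible of it) and "at" ([column, row] in pixels, amid what is visible of it).
- optics.place_of(camera, name): "at" ([column, row] in pixels: a listed point, or the origin of a listed thing).
The state is a dict: "time_s": time; "qpos": joint angles; "qvel": joint speeds; "effort": joint torques, N m; "ee_pos": TCP position; "ee_rot": TCP orientation; "force": force on the tool from outside, world axes, zero at the start; "torque": the same for the moment, N m; "gripper_width": finger opening in mm; "gripper_force": force on a finger pad.
Only numpy, scipy, OpenCV 4.12 (cv2) and the standard library are available. Lean on these libraries where they do the work, as an engineer would, in place of code of your own. Each camera call takes 0.05 s, during which the arm holds its last target. There are 200 camera calls.

## Working session

There is one attempt and no reset: what is moved stays moved. The work goes in short steps, Python scripts to look and compute and a tool call to move; the robot and the scene stay as the last step left them, time stands still between calls to the robot, and variables do not carry over. Pictures are saved under pics/ and viewed, at most 10 in all, crops included, and the job is handed in when it is done.

Besides the shell and the picture viewer there is one more tool, called after "Call:" as name([rows], argument=value, ...), one row to a line, values as JSON. send_rows: Moves the arm, as the interface text tells. Its arguments: {"type":"object","properties":{"targets":{"type":"array"},"grip_force":{"type":"number"}},"required":["targets"]}

```bash
mkdir -p pics; cat > h.py <<'E'
import numpy as np, cv2
from workcell import env, optics
def world(cam,px,depth):
    c=optics.camera_info(cam);K=np.array(c["camera_matrix"]);R=np.array(c["R"]);t=np.array(c["t"])
    r=np.linalg.inv(K)@np.array([px[0],px[1],1.0])
    return R.T@(r*depth-t)
def onplane(cam,px,z):
    c=optics.camera_info(cam);K=np.array(c["camera_matrix"]);R=np.array(c["R"]);t=np.array(c["t"])
    d=R.T@np.linalg.inv(K)@np.array([px[0],px[1],1.0]);o=-R.T@t
    return o+d*(z-o[2])/d[2]
E
python3 - <<'E'
from h import *
for c in("top","side"):
    p,d=optics.grab_frame(c); cv2.imwrite(f"pics/{c}0.png",p[:,:,::-1])
    for r in optics.place_of(c,"cap1"):
        u,v=map(int,r["at"]); dd=d[v,u]
        print(c,np.round(r["at"],1),round(r["conf"],2),world(c,r["at"],dd).round(1),onplane(c,r["at"],50).round(1))
s=env.state();print(s["time_s"],s["ee_pos"],s["ee_rot"],s["force"],s["gripper_width"])
E
```

```text
top [425.8 264.9] 0.95 [ 516.5 -284.2   21.3] [ 512.9 -275.6   50. ]
top [332.4 216.8] 0.92 [604.2 -72.3  51.4] [604.5 -72.5  50. ]
top [285.9 208.2] 0.88 [617.5  29.9  48.2] [617.   29.8  50. ]
top [330.3 257.9] 0.77 [514.7 -71.9  48.5] [514.5 -71.7  50. ]
top [416.2 217.4] 0.65 [ 622.6 -263.9   17.8] [ 615.2 -254.9   50. ]
top [278.5 256.7] 0.59 [509.6  38.9  51.9] [509.8  38.9  50. ]
top [187.4 213.5] 0.55 [579.7 231.5 105.4] [591.1 243.4  50. ]
side [232.3 220.8] 0.93 [517.3  33.8  51. ] [518.3  35.   50. ]
side [304.7 223.6] 0.83 [613.9 -80.1  50.1] [614. -80.  50.]
side [271.1 204.4] 0.82 [619.5  22.9  50.6] [620.3  23.7  50. ]
side [360.1 308.3] 0.77 [ 518.4 -292.9   19.1] [ 489.6 -311.2   50. ]
side [386.9 273.9] 0.73 [ 628.5 -273.3   18.7] [ 593.6 -292.8   50. ]
side [259.4 242.5] 0.67 [505.6 -59.1  47.9] [503.6 -61.3  50. ]
0.2 [134.81079162 558.67810854 213.45700246] [-1.79940861e+02 -1.34669449e-03  1.66431610e+02] [-0.16486453  0.03664883 -0.42865586] 91.5642187693922
```

View pics/top0.png

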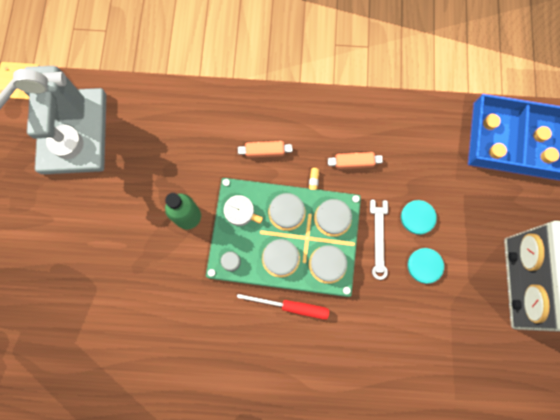

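View pics/side0.png

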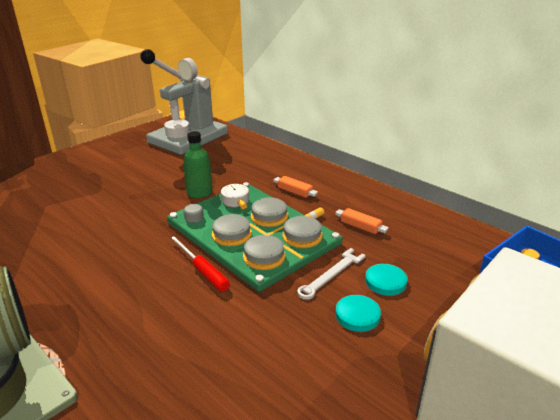

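The top view shows the four grey caps at about (286,211), (333,217), (281,257) and (328,264). Turquoise look-alikes are at (419,217) and (426,265), the bottle at (182,210), the gauge at (238,210), and the spare cap at (230,261). Next I'll refine the centres from depth.

```bash
python3 - <<'E'
from h import *
from scipy.optimize import least_squares
g=[(604,-73),(617,30),(512,-69),(512,37)]
allc={}
for c in("top","side"):
    p,d=optics.grab_frame(c)
    v,u=np.nonzero(d>0); i=optics.camera_info(c);K=np.array(i["camera_matrix"]);R=np.array(i["R"]);t=np.array(i["t"])
    P=(np.linalg.inv(K)@np.vstack([u,v,np.ones(len(u))])*d[v,u]-t[:,None]).T@R
    cs=[]
    for x in g:
        m=(np.hypot(P[:,0]-x[0],P[:,1]-x[1])<50)&(P[:,2]>45)&(P[:,2]<56)
        (a,b),r=cv2.minEnclosingCircle(P[m][:,:2].astype(np.float32))
        cs.append(P[m].mean(0)); print(c,m.sum(),P[m].mean(0).round(1),(round(a,1),round(b,1),round(r,1)))
    cs=np.array(cs)[:,:2]
    sq=np.array([(52,-52),(52,52),(-52,-52),(-52,52)])
    f=lambda q:(sq@np.array([[np.cos(q[2]),np.sin(q[2])],[-np.sin(q[2]),np.cos(q[2])]])+q[:2]-cs).ravel()
    s=least_squares(f,[560,-20,0]); print(s.x[:2].round(1),np.degrees(s.x[2]).round(2),s.fun.round(1)); print((f(s.x).reshape(4,2)+cs).round(1))
    if c=="top":
        for n in("gauge","spare_cap","bottle"):
            for r in optics.place_of(c,n)[:2]: print(n,r["conf"],onplane(c,r["at"],20).round(0))
print(env.state()["ee_rot"])
E
```

```text
top 897 [607.5 -75.9  49.6] (608.0, -76.0, 38.4)
top 888 [613.9  27.5  50. ] (614.6, 27.3, 38.3)
top 957 [504.2 -69.3  49.7] (504.7, -69.4, 38.5)
top 951 [510.5  33.8  49.8] (511.4, 34.4, 38.2)
[559. -21.] -3.54 [ 0.2 -0.2  0.2  0.2 -0.3 -0.3 -0.1  0.3]
[[607.7 -76.1]
 [614.1  27.7]
 [503.9 -69.7]
 [510.3  34.1]]
gauge 0.83 [605. 133.  20.]
spare_cap 0.57 [493. 147.  20.]
bottle 0.67 [596. 250.  20.]
bottle 0.19 [ 567. -180.   20.]
side 626 [603.3 -82.1  50.3] (607.8, -78.7, 39.1)
side 529 [610.5  21.5  50.3] (614.8, 24.2, 39.5)
side 736 [500.4 -75.1  50.2] (503.7, -70.8, 39.1)
side 611 [507.5  28.   50.3] (510.4, 30.7, 39.3)
[555.4 -26.9] -3.84 [ 0.5 -0.2  0.3 -0.  -0.4 -0.2 -0.4  0.4]
[[603.8 -82.3]
 [610.8  21.5]
 [500.1 -75.3]
 [507.   28.4]]
[-1.79995974e+02 -9.25054662e-04  1.66431686e+02]
```

Call:
send_rows([
  [[0, 0, 0.056, 0.1, -0.15, 0, 1], [0, 0, 0.056, 0.13, -0.2, 0, 1], [0, 0, 0, 0.13, -0.2, 0, 1], [0, 0, 0, 0.13, -0.2, 0, 1], [0, 0, 0, 0.13, -0.2, 0, 1], [0, 0, 0, 0.13, -0.2, 0, 1], [0, 0, 0, 0.13, -0.2, 0, 1], [0, 0, 0, 0.13, -0.2, 0, 1], [0, 0, 0, 0.13, -0.2, 0, 1], [0, 0, 0, 0.13, -0.2, 0, 1], [0, 0, 0, 0.13, -0.2, 0, 1], [0, 0, 0, 0.13, -0.2, 0, 1]],
], grip_force=15)

```text
time_s: 1.65
ee_pos: [441.7, 87.1, 214.3]
ee_rot: [180.0, 0.1, 176.5]
force: [1.4, 0.7, -0.2]
gripper_width: 0.9
gripper_force: 0.0
```

Call:
send_rows([
  [[0, 0, 0, 0.118, -0.137, 0, 1], [0, 0, 0, 0.118, -0.137, 0, 1], [0, 0, 0, 0.118, -0.137, -0.1, 1], [0, 0, 0, 0, 0, -0.2, 1], [0, 0, 0, 0, 0, -0.2, 1], [0, 0, 0, 0, 0, -0.15, 1], [0, 0, 0, 0, 0, -0.08, 1], [0, 0, 0, 0, 0, -0.04, 1], [0, 0, 0, 0, 0, 0, 1], [0, 0, 0, 0, 0, 0, 1]],
])

```text
time_s: 2.65
ee_pos: [512.5, 6.8, 60.8]
ee_rot: [180.0, 0.1, 176.5]
force: [0.6, -0.2, 0.7]
gripper_width: 0.9
gripper_force: 0.0
```

```bash
python3 - <<'E'
from h import *
p,d=optics.grab_frame("side"); cv2.imwrite("pics/s1.png",cv2.resize(p[130:320,130:410,::-1],None,fx=2.8,fy=2.8))
s=env.state();print(s["ee_pos"],s["force"])
E
```

```text
[512.69179877   6.79477035  61.12414004] [-0.26883622  0.23092136 -0.20164842]
```

View pics/s1.png

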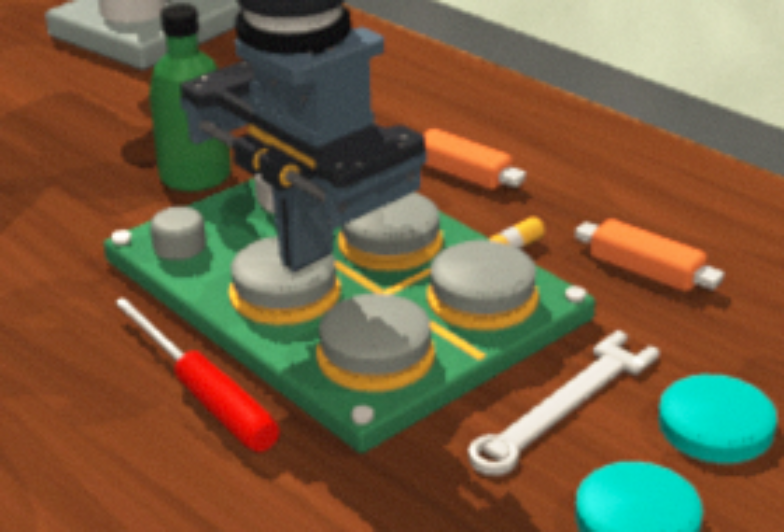

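The fingertip hangs over the -y edge of cap D, near crop pixel (305,265). Now I'll feel downwards.

Call:
send_rows([
  [[0, 0, 0, 0, 0, -0.02, 1], [0, 0, 0, 0, 0, -0.015, 1], [0, 0, 0, 0, 0, -0.01, 1], [0, 0, 0, 0, 0, -0.005, 1], [0, 0, 0, 0, 0, -0.005, 1], [0, 0, 0, 0, 0, 0, 1], [0, 0, 0, 0, 0, 0, 1]],
])

```text
time_s: 3.4
ee_pos: [511.7, 6.7, 49.9]
ee_rot: [180.0, 0.0, 176.5]
force: [-1.7, -0.4, 8.0]
gripper_width: 0.2
gripper_force: 3.7
```

Call:
send_rows([
  [[0, 0, 0, 0, 0, -0.005, 1], [0, 0, 0, 0, 0, 0, 1], [0, 0, 0, 0, 0, 0, 1]],
])

```text
time_s: 3.7
ee_pos: [511.7, 6.7, 49.7]
ee_rot: [-180.0, 0.0, 176.5]
force: [-3.5, -0.3, 13.3]
gripper_width: 0.1
gripper_force: 6.9
```

D is firm at 13 N, so it is seated. C is next.

Call:
send_rows([
  [[0, 0, 0, 0, 0, 0.06, 1], [0, 0, 0, -0.015, -0.125, 0, 1], [0, 0, 0, -0.015, -0.125, 0, 1], [0, 0, 0, 0, 0, 0, 1], [0, 0, 0, 0, 0, -0.03, 1], [0, 0, 0, 0, 0, -0.01, 1], [0, 0, 0, 0, 0, -0.006, 1], [0, 0, 0, 0, 0, -0.006, 1], [0, 0, 0, 0, 0, -0.004, 1], [0, 0, 0, 0, 0, 0, 1], [0, 0, 0, 0, 0, 0, 1]],
])

```text
time_s: 4.8
ee_pos: [505.8, -43.0, 48.9]
ee_rot: [180.0, 0.0, 176.5]
force: [-0.7, 0.2, 1.6]
gripper_width: 0.3
gripper_force: 0.5
```

Call:
send_rows([
  [[0, 0, 0, 0, 0, -0.005, 1], [0, 0, 0, 0, 0, -0.005, 1], [0, 0, 0, 0, 0, 0, 1], [0, 0, 0, 0, 0, 0, 1]],
])

```text
time_s: 5.2
ee_pos: [506.0, -43.1, 47.3]
ee_rot: [180.0, 0.0, 176.5]
force: [-0.9, 2.3, 4.8]
gripper_width: 0.5
gripper_force: 2.7
```

```bash
python3 - <<'E'
from h import *
p,d=optics.grab_frame("side"); cv2.imwrite("pics/s2.png",cv2.resize(p[180:290,190:350,::-1],None,fx=4.8,fy=4.8))
s=env.state();print(s["ee_pos"],s["force"],s["torque"])
E
```

```text
[505.94923433 -43.05624619  47.30785714] [-1.4149804   1.09681424  4.90830403] [0.35066575 0.12759335 0.01345848]
```

View pics/s2.png

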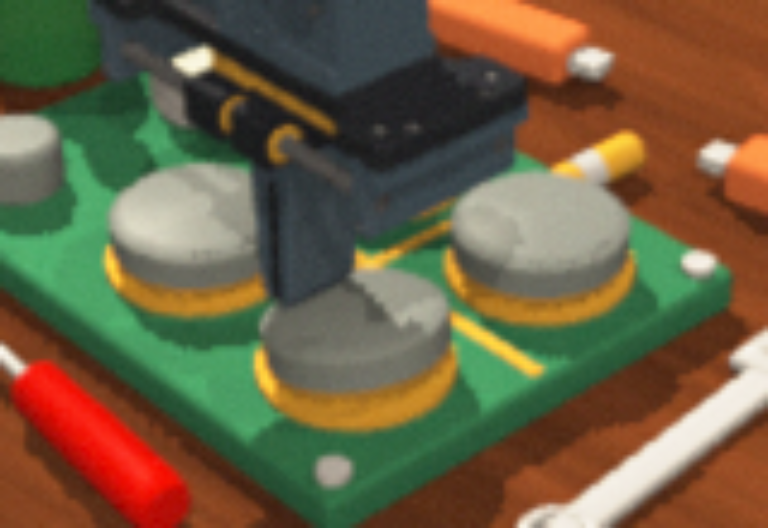

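C yields: the tip is 2.6 mm lower than on D at under 5 N. In the crop, more collar shows on C's near side, around (360,400). I'll check the tilt from depth.

```bash
cat >> h.py <<'E'
def planes():
    for c in("side","top"):
        p,d=optics.grab_frame(c)
        v,u=np.nonzero(d>0); i=optics.camera_info(c);K=np.array(i["camera_matrix"]);R=np.array(i["R"]);t=np.array(i["t"])
        P=(np.linalg.inv(K)@np.vstack([u,v,np.ones(len(u))])*d[v,u]-t[:,None]).T@R
        for n,x in dict(A=(608,-76.5),B=(614.5,26.5),C=(504,-70),D=(510.5,33)).items():
            m=(np.hypot(P[:,0]-x[0],P[:,1]-x[1])<29)&(P[:,2]>40)&(P[:,2]<57)
            if m.sum()<60: print(c,n,"hidden");continue
            Q=P[m]-[*x,0]
            for _ in range(3):
                A=np.c_[Q[:,:2],np.ones(len(Q))]; s=np.linalg.lstsq(A,Q[:,2],rcond=None)[0]; r=abs(A@s-Q[:,2]); Q=Q[r<max(2*r.std(),1)]
            print(c,n,len(Q),"tilt xy deg",np.degrees(s[:2]).round(1),"z",s[2].round(1))
E
python3 -c "
from h import *
planes()"
```

```text
side A 240 tilt xy deg [0.  0.8] z 51.4
side B hidden
side C 243 tilt xy deg [-0.8 -9.1] z 52.0
side D 239 tilt xy deg [ 0.4 -0.2] z 51.3
top A 37 tilt xy deg [-11.5  -1. ] z 54.5
top B 209 tilt xy deg [-0.4 -0.1] z 50.5
top C hidden
top D 48 tilt xy deg [0.8 2.1] z 49.7
```

C tilts 9° under the finger, so it is the loose one. I'll lift, centre and press its middle.

Call:
send_rows([
  [[0, 0, 0, 0, 0, 0.05, 1], [0, 0, 0, 0, 0, 0.02, 1], [0, 0, 0, -0.01, -0.07, 0, 1], [0, 0, 0, 0, -0.065, 0, 1], [0, 0, 0, 0, 0, 0, 1], [0, 0, 0, 0, 0, -0.03, 1], [0, 0, 0, 0, 0, -0.015, 1], [0, 0, 0, 0, 0, -0.01, 1], [0, 0, 0, 0, 0, -0.005, 1], [0, 0, 0, 0, 0, -0.005, 1], [0, 0, 0, 0, 0, 0, 1], [0, 0, 0, 0, 0, 0, 1]],
])

```text
time_s: 6.55
ee_pos: [503.3, -70.1, 48.6]
ee_rot: [-180.0, -0.0, 176.6]
force: [-3.6, -1.0, 10.1]
gripper_width: 0.8
gripper_force: 5.0
```

Call:
send_rows([
  [[0, 0, 0, 0, 0, -0.005, 1], [0, 0, 0, 0, 0, -0.005, 1], [0, 0, 0, 0, 0, 0, 1], [0, 0, 0, 0, 0, 0, 1], [0, 0, 0, 0, 0, 0, 1], [0, 0, 0, 0, 0, 0, 1]],
])

```text
time_s: 7.15
ee_pos: [503.3, -70.1, 46.8]
ee_rot: [-180.0, -0.0, 176.6]
force: [-4.4, 0.3, 10.9]
gripper_width: 0.4
gripper_force: 5.5
```

Call:
send_rows([
  [[0, 0, 0, 0, 0, -0.005, 1], [0, 0, 0, 0, 0, -0.005, 1], [0, 0, 0, 0, 0, 0, 1], [0, 0, 0, 0, 0, 0, 1], [0, 0, 0, 0, 0, 0, 1], [0, 0, 0, 0, 0, 0, 1]],
])

```text
time_s: 7.75
ee_pos: [503.3, -70.1, 46.0]
ee_rot: [-180.0, -0.0, 176.6]
force: [-6.6, 0.9, 20.2]
gripper_width: 0.6
gripper_force: 10.1
```

Call:
send_rows([
  [[0, 0, 0, 0, 0, -0.005, 1], [0, 0, 0, 0, 0, 0, 1], [0, 0, 0, 0, 0, 0, 1], [0, 0, 0, 0, 0, 0, 1], [0, 0, 0, 0, 0, 0, 1]],
])

```text
time_s: 8.25
ee_pos: [503.3, -70.2, 45.9]
ee_rot: [-180.0, 0.0, 176.6]
force: [-8.3, -0.8, 26.8]
gripper_width: 0.4
gripper_force: 13.6
```

It stopped dead at 45.9 with 27 N on it, so it is home. I'll lift off straight up and check.

Call:
send_rows([
  [[0, 0, 0, 0, 0, 0.03, 1], [0, 0, 0, 0, 0, 0.05, 1], [0, 0, 0, 0, 0, 0.2, 1], [0, 0, 0, 0, 0, 0.25, 1], [0, 0, 0, 0, 0, 0.25, 1], [0, 0, 0, -0.15, 0.15, 0.15, 1], [0, 0, 0, -0.2, 0.2, 0.1, 1], [0, 0, 0, -0.2, 0.2, 0, 1], [0, 0, 0, 0, 0, 0, 1], [0, 0, 0, 0, 0, 0, 1]],
])

```text
time_s: 9.25
ee_pos: [405.9, 27.8, 244.7]
ee_rot: [-180.0, 0.1, 176.6]
force: [1.1, -0.1, -0.4]
gripper_width: 0.6
gripper_force: 0.0
```

```bash
python3 - <<'E'
from h import *
planes()
p,d=optics.grab_frame("side"); cv2.imwrite("pics/s3.png",p[:,:,::-1])
s=env.state();print(s["time_s"],s["ee_pos"],s["force"])
E
```

```text
side A 233 tilt xy deg [0.  0.1] z 51.3
side B 193 tilt xy deg [ 0.2 -0.1] z 51.4
side C 283 tilt xy deg [0.6 0.1] z 47.2
side D 214 tilt xy deg [-0.1  0.2] z 51.1
top A 229 tilt xy deg [0.3 0.4] z 50.4
top B 219 tilt xy deg [ 0.1 -0.2] z 50.4
top C 43 tilt xy deg [ 2.6 -1.4] z 45.6
top D 121 tilt xy deg [ 2.1 -1.3] z 50.1
9.4 [406.98759527  26.79845261 244.07166457] [-0.28351416 -0.75931774  0.06587943]
```

View pics/s3.png

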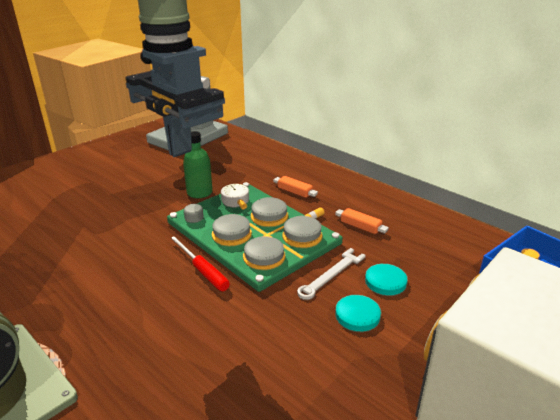

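The side view shows cap C at (264,252), level and 4 mm below the other three. Nothing else has moved and the arm is clear.

```bash
python3 -c "
from workcell import env
print(env.job_done())"
```

```text
the job is handed in; nothing more can be done
None
```

The loose cap was the one nearest the robot on the -y side: it rocked about 9° under the finger, I pressed it home with up to 27 N, it now sits level about 4 mm below the other three, and the job is handed in (no verdict was returned).

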